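Find the crossed thumbscrew on the wafer clamp

ROBOT

A 7-joint arm with a two-finger parallel gripper is mounted at the origin on the work surface. World frame = base frame: x ahead of the robot, y to its left, z up, the work surface at z = 0. Lengths are in m, angles in rad, forces in N, time in s.
With the tool pointing down it reaches from about 0.425 to 0.925 m from the base axis. Payload 6.8 kg.
Tool frame: the origin (TCP) lies at the very end of the fingers, on their centre line; the grasp point (between the pads) lies bot.grip_point_offset behind it (bot.grip_point_offset is the distance from the TCP to the grasp point, in m); z points along the fingers, y is the line along which they close (so a half turn about z gives the same grasp; the last joint's range is limited). The gripper opens to 85 mm and grips with 20 to 120 N. Pads are 22 mm wide; open, the fingers measure 114 mm over their backs; the gripper's body (76 mm by 85 mm) begins 54 mm behind the grasp point. The pads swing forward as they close: fully open they stand 13 mm farther back than shut.
Start: joints at [-1.441, 0.477, 0.022, 1.555, -0.011, 1.109, -0.083], TCP at [0.159, 0.656, 0.231] pointing down, gripper open.
Joint ranges: [-2.96, 2.96], [-0.34, 2.1], [-1.41, 1.46], [0.24, 2.44], [-1.37, 4.51], [0.17, 1.92], [-2.96, 2.96]. Speed limits (rad/s): [2.39, 2.39, 3.14, 3.14, 3.14, 3.14, 3.14].

INTERFACE

Orientations are given as a unit quaternion [w, x, y, z].
In Python, from station import bot, imaging gives the robot as it stands. The module is installed in compiled form; this text tells all that it offers.
- The arm moves only by the tool carry_out, never from a script. Its argument "targets" is one flat list of numbers, 5 for each row, row after row: the closure in counts, from 0 (fully open) to 255 (shut), then the shift along the world's x, y, z in mm, then the turn about the world's z in degrees. A call has 1 to 20 rows; each row shifts and turns the commanded pose from where the row before left it; what a row does not reach is not made up. A row lasts 1/10 s, in which the tool goes at most 50 mm and 8.59 degrees, less where a joint would pass 70% of its speed; a pose out of reach is approached as far as the arm can. A call is refused whole if a number of a shift passes 50 or a number of a turn 8.59, either way. A call with a gripper value outside its range is refused whole. The fingers move at their own pace and stop on an object; "newtons" is the grip in N (left out, the last holds). Time passes only in rows, so rows that do not move let the fingers close. It gives the time, the measured TCP pose, the force, the opening and the grip force at its end, in the units of the state.
- bot.get_obs(): the state, without advancing time (a new reading comes with each control period).
- imaging.read_camera(name): name is "scene" or "side" or "wrist"; returns a dict with "frame" (420x560x3 uint8, red, green, blue), "fov_y" (degrees; the focal length in pixels is half the picture's height over the tangent of half this angle, whatever the lens; pixels are square), "cx", "cy" (the principal point, pixels), "k1" (the pictures are not rectified: a ray, as slopes to the right and down, at radius r is drawn at 1 + k1 r^2 times it, then the intrinsics apply), "pose" (4x4, takes a point from camera to world coordinates); the wrist camera has in their place "tool_from_camera" (4x4, takes a point from camera to tool coordinates, whose origin is the TCP and whose axes are the flange's). Camera axes: x right, y up, looking along -z (the intrinsics and any distortion apply to the point x, -y, -z); pixel columns grow to the right and rows downward; lengths in m; the calibration is good to about 2 mm. A picture is of the moment at which its call begins: read the wrist's pose just before it. There is no depth.
- bot.hand_in(): hands the job in; it is judged then, once.
The state is a dict: "t": time; "q": joint angles; "joint_vel": joint speeds; "joint_torque": joint torques, N m; "eef_pos": TCP position; "tool_rot": TCP orientation; "contact_force": force on the tool from outside, world axes, zero at the start; "torque": the same for the moment, N m; "gripper_width": opening from 0.0 (shut) to 1.0 (fully open); "grasp_force": force on a finger pad.
Only numpy, scipy, OpenCV 4.12 (cv2) and the standard library are available. Lean on these libraries where they do the work, as an engineer would, in place of code of your own. Each camera call takes 0.05 s, during which the arm holds its last target. There are 200 camera calls.

TASK

Both knurled thumbscrews of the wafer clamp have been left just started in their threads, and one of them is crossed, though they look alike. Gently turn them clockwise: run the one that turns freely fully home until it is snug, and where one binds early, stop at once without forcing it and back it out anticlockwise all the way to its stop. Leave the other things on the bench where they are and let go of the screws.

Things in the scene. Friction and masses are not known exactly. Their poses are not given: they have to be found in the camera images.
- clamp: wafer clamp fixed to the bench: aluminium block 70 (x) x 220 (y) x 45 mm high, a thumbscrew upright 70 mm to each side of its middle (a at +y, b at -y); towards its +x a black plate (18 mm high) with a copper-coloured wafer. Origin: middle of the block's underside, z up. Between the screws a steel tongue and bolt heads rise to 54 mm. The thread of exactly one screw, a or b by chance, is crossed
- knob_a (a point): centre (half-way up) of the round knurled steel head of thumbscrew a, on its upright axis, about 76 mm above the bench: head 36 mm across, 24 mm high, on a stem 16 mm across that leaves 19 mm free below the head. A dark line on top marks its x axis and turns with it. The screw sinks 0.8 mm per radian turned clockwise
- knob_b (a point): the same for thumbscrew b
- thumbscrew_a: thumbscrew a as a whole: origin on its axis, level with the top of the block (45 mm up); it does not show the turning. While a turn is paused the drag may act either way. More than 0.3 N m on top of the running drag spoils the thread. When let go after seating, the drag keeps a little of the tightness
- thumbscrew_b: the same for thumbscrew b
- screw_a (a joint): turn of thumbscrew a, rad, growing clockwise seen from above. 0: backed right out against its stop (it stays captive). Starts at 0.5 to 0.75. Turning freely it drags with about 0.06 N m. A good thread runs freely until it seats somewhere from 1.65 to 1.9; a crossed one binds at about 0.97. From there the torque rises by about 1.2 N m per further radian
- screw_b (a joint): the same for thumbscrew b
- objective: bystander: loose dark microscope objective standing on the bench, 32 mm across, 48 mm high; origin under its centre
- jar: bystander: loose clear jar with white cap, 56 mm across, 75 mm high; origin under its centre
- dish: bystander: loose shallow glass dish, 90 mm across, 18 mm high; origin under its centre
- driver: bystander: loose screwdriver lying on the bench, 160 mm long

How it is judged:
By the outcome, as a careful person would: the job done as asked, in the order asked, and still so for the second after the job is handed in, with the robot touching nothing.
It also fails if it takes over 67 s, if anything falls off the work surface, if the arm or the gripper's body presses on something with over 40 N, if the wrist force passes 120 N, or if a joint passes its speed limit or range.

## Working session

There is one attempt and no reset: what is moved stays moved. The work goes in short steps, Python scripts to look and compute and a tool call to move; the robot and the scene stay as the last step left them, time stands still between calls to the robot, and variables do not carry over. Pictures are saved under pics/ and viewed, at most 10 in all, crops included, and the job is handed in when it is done.

Besides the shell and the picture viewer there is one more tool, called after ">>>" by a JSON object that holds its "api" and its "payload", one argument or row to a line. carry_out: Moves the arm, as the interface text tells. Its arguments: {"type":"object","properties":{"targets":{"type":"array","items":{"type":"number"}},"newtons":{"type":"number"}},"required":["targets"]}

```bash
mkdir -p pics
python3 - <<'E'
from station import bot, imaging
import cv2,numpy as np
o=bot.get_obs(); print(o, bot.grip_point_offset)
for n in("scene","side"):
    c=imaging.read_camera(n); cv2.imwrite(f"pics/{n}0.png",c["frame"][:,:,::-1]); print(n,{k:v for k,v in c.items() if k!="frame"})
E
```

```text
{'t': 0.0, 'q': array([-1.44109093,  0.47779803,  0.02233619,  1.55644261, -0.01152336,
        1.10931817, -0.08313124]), 'joint_vel': array([ 0.00059551, -0.00088666, -0.00039113,  0.00067659,  0.00074961,
       -0.00105747, -0.00047699]), 'joint_torque': array([ 4.26296119e-04, -5.96450293e+01,  1.60789121e+00, -2.81199092e+01,
        1.23970862e-02,  9.31378832e-03, -1.92131733e-05]), 'eef_pos': array([0.15887575, 0.65542431, 0.23033077]), 'tool_rot': array([-5.20665469e-05,  1.18631027e-01,  9.92937981e-01, -9.17698977e-04]), 'contact_force': array([0.37800315, 0.34654393, 0.32642689]), 'torque': array([-0.04523277, -0.00487662,  0.04761452]), 'grasp_force': 0.0, 'gripper_width': 1.0008753830992951} 0.0187
scene {'fov_y': 48.898229591672596, 'cx': 275.9326614050764, 'cy': 200.33311898933792, 'k1': 0.0522734809659774, 'pose': array([[-0.87332992, -0.39768094,  0.28132673,  0.88457959],
       [ 0.48708383, -0.70501775,  0.5154603 ,  0.68903864],
       [-0.0066484 ,  0.5871966 ,  0.80941704,  1.12783127],
       [ 0.        ,  0.        ,  0.        ,  1.        ]])}
side {'fov_y': 51.33019841992939, 'cx': 280.5556942113201, 'cy': 203.10080284656866, 'k1': 0.0030105560155977516, 'pose': array([[-0.9383039 ,  0.20585703, -0.2778645 ,  0.25747989],
       [-0.34580515, -0.55356716,  0.75761613,  0.7428332 ],
       [ 0.00214395,  0.80696114,  0.59060064,  0.66416545],
       [ 0.        ,  0.        ,  0.        ,  1.        ]])}
```

View pics/scene0.png

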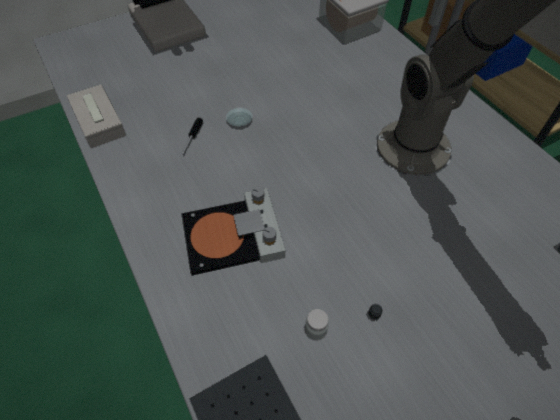

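View pics/side0.png

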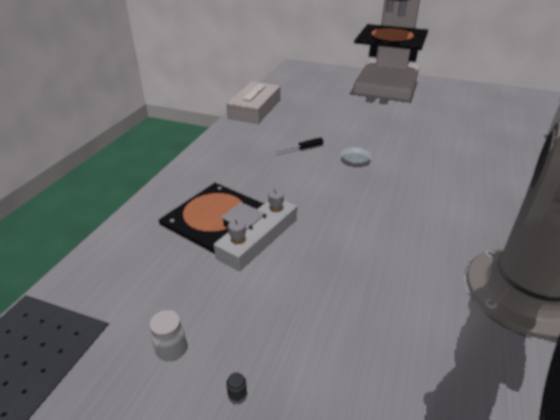

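The scene view shows the clamp with knob a near (269,235) and b near (258,195). In the side view a is near (237,231) and b near (276,200).

```bash
cat > h.py <<'E'
from station import bot, imaging
import cv2,numpy as np
from scipy.spatial.transform import Rotation as R
def cam(n):
    o=bot.get_obs(); c=imaging.read_camera(n)
    if n=="wrist":
        T=np.eye(4); q=o["tool_rot"]; T[:3,:3]=R.from_quat([q[1],q[2],q[3],q[0]]).as_matrix(); T[:3,3]=o["eef_pos"]
        c["pose"]=T@c["tool_from_camera"]
    f=210/np.tan(np.radians(c["fov_y"]/2)); c["K"]=np.array([[f,0,c["cx"]],[0,f,c["cy"]],[0,0,1]]); c["D"]=np.array([c["k1"],0,0,0.]); return c
def ray(c,uv):
    p=cv2.undistortPoints(np.array([[uv]],float),c["K"],c["D"])[0,0]
    return c["pose"][:3,3], c["pose"][:3,:3]@np.array([p[0],-p[1],-1])
def plane(c,uv,z):
    o,d=ray(c,uv); return o+d*(z-o[2])/d[2]
def proj(c,P):
    q=c["pose"][:3,:3].T@(np.array(P,float)-c["pose"][:3,3])
    return cv2.projectPoints(np.array([[q[0],-q[1],-q[2]]]),np.zeros(3),np.zeros(3),c["K"],c["D"])[0][0,0]
def save(c,name,box=None,s=1):
    f=c["frame"][:,:,::-1]
    if box: f=f[box[1]:box[3],box[0]:box[2]]
    cv2.imwrite("pics/"+name,cv2.resize(f,None,fx=s,fy=s,interpolation=cv2.INTER_CUBIC))
E
python3 - <<'E'
from h import *
s=cam("scene");d=cam("side")
for n,u,v in(("a",(269,235),(237,231)),("b",(258,195),(276,200))): print(n,plane(s,u,.076),plane(d,v,.076))
print("jar",plane(s,(318,315),.075),"obj",plane(s,(376,308),.048),plane(d,(237,380),.048))
E
```

```text
a [0.59075845 0.10989818 0.076     ] [0.58550712 0.11301442 0.076     ]
b [ 0.55421654 -0.02213112  0.076     ] [ 0.54820141 -0.01934067  0.076     ]
jar [0.59559045 0.36185254 0.075     ] obj [0.45433019 0.40739593 0.048     ] [0.45096965 0.40749543 0.048     ]
```

>>> {"api": "carry_out", "payload": {
  "targets": [0, 20, -30, 0, 0, 0, 20, -30, 0, 0, 0, 20, -30, 0, 0, 0, 20, -30, 0, 0, 0, 20, -30, 0, 0, 0, 20, -30, 0, 0, 0, 20, -30, 0, 0, 0, 20, -30, 0, 0, 0, 20, -30, 0, 0, 0, 20, -30, 0, 0, 0, 20, -30, 0, 0, 0, 20, -30, 0, 0, 0, 20, -30, 0, 0, 0, 20, -30, 0, 0, 0, 20, -30, 0, 0, 0, 20, -30, 0, 0, 0, 20, -30, 0, 0, 0, 20, -30, 0, 0, 0, 20, -30, 0, 0, 0, 20, -30, 0, 0],
  "newtons": 30
}}

```text
t: 2.2
eef_pos: [0.5595, 0.0547, 0.2313]
tool_rot: [-0.0, 0.119, 0.993, 0.0]
contact_force: [0.4, 0.3, 0.0]
gripper_width: 1.0
grasp_force: 0.0
```

Run:
```python
from h import *
o=bot.get_obs();print(o["eef_pos"],o["tool_rot"],o["q"],o["torque"])
c=cam("wrist"); save(c,"w1.png"); print(c["pose"].round(3))
for P in((.588,.112,.088),(.551,-.021,.088)):print(proj(c,P))
```

```text
[0.55954189 0.05474706 0.23128911] [-3.35579042e-05  1.18548550e-01  9.92948255e-01  6.25572865e-05] [-0.50418916  0.30035477  0.36524248  1.84928938 -0.12494363  1.01424392
  1.24542833] [-0.01030767 -0.05633887  0.01337667]
[[ 0.234 -0.928 -0.289  0.485]
 [ 0.972  0.224  0.07   0.074]
 [ 0.    -0.297  0.955  0.373]
 [ 0.     0.     0.     1.   ]]
[346.19407785 210.66617211]
[202.32223084 205.89740462]
```

View pics/w1.png

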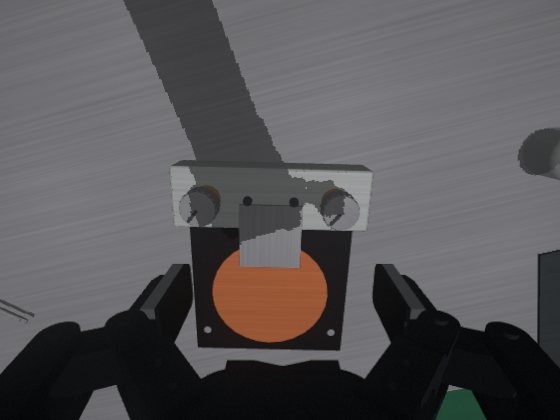

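The wrist view shows the clamp block across the picture, with knob b near (200,205) and knob a near (342,210). The dark marks show; I'll enlarge the knobs.

Run:
```python
from h import *
c=cam("wrist"); f=c["frame"][:,:,::-1]
a=f[180:240,310:376];b=f[180:240,168:234]
cv2.imwrite("pics/k1.png",cv2.resize(np.hstack([b,a]),None,fx=6,fy=6,interpolation=cv2.INTER_CUBIC))
```

```text
(no output)
```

View pics/k1.png

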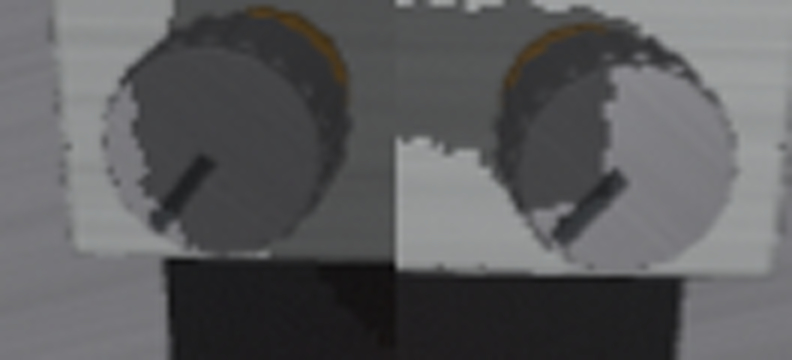

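Enlarged: the top disc of b is centred at (203.3,204.8), its mark running out to about (194.7,217). That of a is centred at (348.8,208.0), mark out to about (337.7,219.7).

Run:
```python
from h import *
c=cam("wrist")
A=plane(c,(348.8,208),.088);B=plane(c,(203.3,204.8),.088)
yaw=np.arctan2(*(A-B)[1::-1])-np.pi/2
print(A,B,np.linalg.norm(A-B),np.degrees(yaw))
for C,m in((A,(337.7,219.7)),(B,(194.7,217))):
    d=plane(c,m,.088)-C; print(np.linalg.norm(d), "joint",-(np.arctan2(d[1],d[0])-yaw))
s=cam("scene");d=cam("side")
for P in(A,B):print(proj(s,P),proj(d,P))
```

```text
[0.58812356 0.10992481 0.088     ] [ 0.55137701 -0.02459734  0.088     ] 0.13945076604252848 -15.278382222736948
0.015555841750483562 joint 0.6769279105703282
0.015459498452070916 joint 0.6223465625778418
[269.79308389 232.20369116] [236.15570652 225.40254225]
[258.31957759 191.45456205] [275.49503014 194.22313749]
```

>>> {"api": "carry_out", "payload": {
  "targets": [0, 7.2, 13.8, 0, 0, 0, 7.2, 13.8, 0, 0, 0, 7.2, 13.8, 0, 0, 0, 7.2, 13.8, 0, 0, 0, 0, 0, -22, 0, 0, 0, 0, -22, 0, 0, 0, 0, -22, 0, 0, 0, 0, -22, 0, 0, 0, 0, -22, 0, 0, 0, 0, -22, 0, 0, 0, 0, -22, 0, 0, 0, 0, -22, 0, 0, 0, 0, 0, 0, 0, 0, 0, 0, 0],
  "newtons": 30
}}

```text
t: 3.85
eef_pos: [0.588, 0.112, 0.0553]
tool_rot: [-0.0, 0.118, 0.993, -0.0]
contact_force: [-0.3, 0.2, 0.4]
gripper_width: 1.001
grasp_force: 0.0
```

Run:
```python
from h import *
o=bot.get_obs();print(o["eef_pos"],o["q"],o["torque"],o["contact_force"])
c=cam("wrist"); save(c,"w2.png")
```

```text
[0.58802754 0.11200374 0.05525746] [-0.49747911  0.58367957  0.27341118  1.88923804 -0.2331113   0.70000808
  1.24586931] [ 0.01434982 -0.04374817 -0.01274228] [-0.33245996  0.23164109  0.39239673]
```

View pics/w2.png

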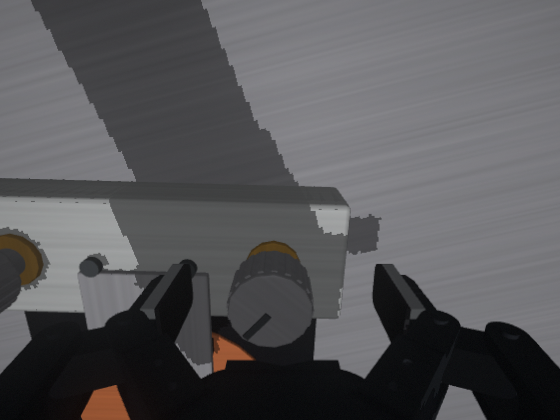

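Run:
```python
from h import *
c=cam("wrist");o=bot.get_obs();print(o["eef_pos"],o["torque"])
g=cv2.cvtColor(c["frame"],cv2.COLOR_RGB2GRAY)[255:365,215:330]
cv2.imwrite("pics/k2.png",cv2.resize(g,None,fx=5,fy=5,interpolation=cv2.INTER_CUBIC))
for u in((268,308),(270,308),(272,308),(270,312)):print(plane(c,u,.088))
print(proj(c,(.5881,.1099,.088)))
```

```text
[0.58888206 0.11183984 0.05644742] [-0.03345755 -0.06961982  0.01985163]
[0.58760464 0.1070307  0.088     ]
[0.58779665 0.10782805 0.088     ]
[0.5879887 0.1086254 0.088    ]
[0.5896594  0.10735621 0.088     ]
[275.08224335 307.60181556]
```

View pics/k2.png

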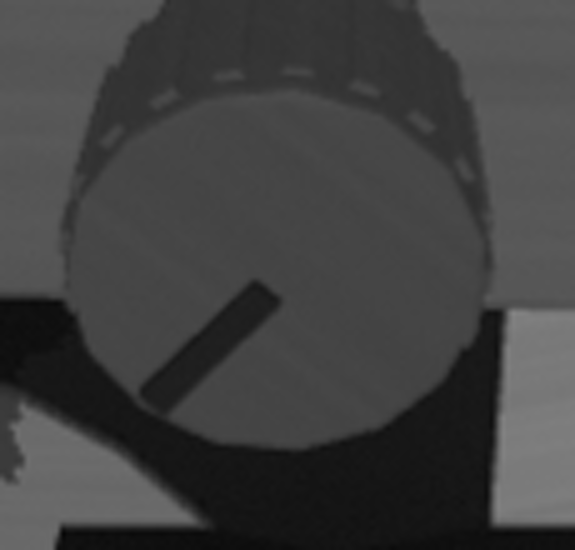

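The disc spans columns 229-313 and is centred at about (271,309), so the knob lies about 3 mm to -y of the tool.

>>> {"api": "carry_out", "payload": {
  "targets": [0, 0, -3, 0, 0, 0, 0, 0, 0, 0, 140, 0, 0, 0, 0, 140, 0, 0, 0, 0, 140, 0, 0, 0, 0, 140, 0, 0, 0, 0, 255, 0, 0, 0, 0, 255, 0, 0, 0, 0, 255, 0, 0, 0, 0, 255, 0, 0, 0, 0, 255, 0, 0, 0, 0],
  "newtons": 30
}}

```text
t: 5.05
eef_pos: [0.5876, 0.1071, 0.0557]
tool_rot: [-0.0, 0.119, 0.993, -0.0]
contact_force: [-2.6, -2.9, 5.6]
gripper_width: 0.406
grasp_force: 29.3
```

```bash
cat > st.py <<'E'
from h import *
O=[]
for i in range(4):
    O.append(bot.get_obs()); imaging.read_camera("side")
m=lambda k:np.mean([o[k] for o in O],0).round(4)
q=m("tool_rot"); print("pos",m("eef_pos"),"yaw",np.degrees(2*np.arctan2(q[2],q[1])).round(2),"F",m("contact_force"),"M",m("torque"),"w",m("gripper_width"),"g",m("grasp_force"),"q7",m("q")[6],"t",O[-1]["t"],"Mz",[round(float(o["torque"][2]),3) for o in O])
E
python3 st.py
```

```text
pos [0.5876 0.1071 0.0557] yaw 166.32 F [-2.688  -2.8963  5.3918] M [-0.5038  0.4624  0.0296] w 0.4089 g 29.3061 q7 1.2514 t 5.2 Mz [0.032, 0.044, 0.027, 0.016]
```

>>> {"api": "carry_out", "payload": {
  "targets": [255, 0, 0, 0, -2, 255, 0, 0, 0, -2, 255, 0, 0, 0, -2, 255, 0, 0, 0, -2, 255, 0, 0, -0.1, -2, 255, 0, 0, 0, 0]
}}

```text
t: 5.85
eef_pos: [0.5878, 0.1076, 0.0555]
tool_rot: [0.0, 0.206, 0.979, -0.0]
contact_force: [-2.5, -3.5, 6.2]
gripper_width: 0.414
grasp_force: 29.5
```

```bash
python3 st.py
```

```text
pos [0.5878 0.1076 0.0556] yaw 156.27 F [-2.5634 -2.5658  6.0392] M [-0.4689  0.4088 -0.1082] w 0.4141 g 29.4481 q7 1.1117 t 6.0 Mz [-0.129, -0.119, -0.12, -0.065]
```

>>> {"api": "carry_out", "payload": {
  "targets": [255, 0, 0, 0, -1, 255, 0, 0, 0, -1, 255, 0, 0, -0.1, -1, 255, 0, 0, 0, -1]
}}

```text
t: 6.45
eef_pos: [0.5879, 0.1078, 0.0555]
tool_rot: [0.0, 0.24, 0.971, -0.0]
contact_force: [-1.8, -2.8, 5.3]
gripper_width: 0.413
grasp_force: 29.4
```

```bash
python3 st.py
```

```text
pos [0.5879 0.1078 0.0555] yaw 152.27 F [-2.0969 -2.3012  5.761 ] M [-0.3832  0.4258  0.014 ] w 0.41 g 29.4301 q7 1.0561 t 6.6 Mz [0.067, 0.034, 0.003, -0.048]
```

>>> {"api": "carry_out", "payload": {
  "targets": [255, 0, 0, 0, -1, 255, 0, 0, 0, -1, 255, 0, 0, -0.1, -1, 255, 0, 0, 0, -1, 255, 0, 0, 0, -1, 255, 0, 0, 0, -1, 255, 0, 0, -0.1, -1]
}}

```text
t: 7.35
eef_pos: [0.5881, 0.1082, 0.0554]
tool_rot: [0.0, 0.298, 0.954, 0.0]
contact_force: [-1.7, -1.7, 6.0]
gripper_width: 0.41
grasp_force: 29.4
```

```bash
python3 st.py
```

```text
pos [0.5881 0.1082 0.0554] yaw 145.29 F [-1.7466 -1.8666  6.3168] M [-0.2676  0.3103 -0.0163] w 0.412 g 29.4438 q7 0.9595 t 7.5 Mz [0.013, -0.014, -0.033, -0.031]
```

>>> {"api": "carry_out", "payload": {
  "targets": [255, 0, 0, 0, -1, 255, 0, 0, 0, -1, 255, 0, 0, 0, -1]
}}

```text
t: 7.85
eef_pos: [0.5882, 0.1083, 0.0554]
tool_rot: [0.0, 0.323, 0.946, 0.0]
contact_force: [-1.6, -1.7, 5.5]
gripper_width: 0.412
grasp_force: 29.4
```

```bash
python3 st.py
```

```text
pos [0.5882 0.1083 0.0554] yaw 142.29 F [-1.8454 -1.8     5.4014] M [-0.1679  0.2526 -0.014 ] w 0.411 g 29.4252 q7 0.918 t 8.0 Mz [-0.0, -0.019, 0.005, -0.042]
```

>>> {"api": "carry_out", "payload": {
  "targets": [255, 0, 0, 0, -1, 255, 0, 0, -0.1, -1, 255, 0, 0, 0, -1]
}}

```text
t: 8.35
eef_pos: [0.5883, 0.1084, 0.0553]
tool_rot: [0.0, 0.348, 0.938, 0.0]
contact_force: [-0.6, -1.0, 5.1]
gripper_width: 0.417
grasp_force: 29.4
```

```bash
python3 st.py
python3 - <<'E'
from h import *
c=cam("wrist"); save(c,"w3.png")
E
```

```text
pos [0.5883 0.1084 0.0553] yaw 139.3 F [-1.1245 -0.8523  5.3585] M [-0.138   0.2167  0.0025] w 0.4121 g 29.4209 q7 0.8767 t 8.5 Mz [0.046, 0.025, -0.045, -0.015]
```

View pics/w3.png

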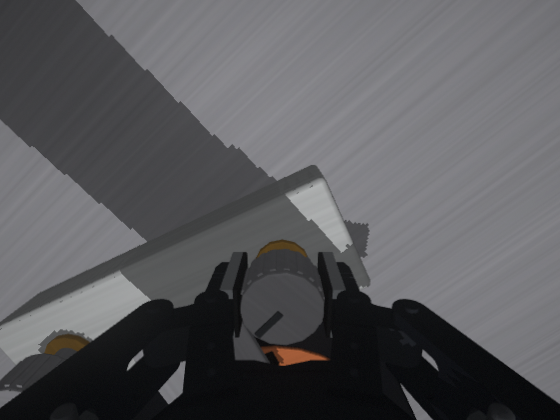

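The mark at (282,313)-(258,336) has kept its angle to the gripper, so a has turned with it past 1.1 rad with no torque rise. Thread a is the good one, so I'll run it on.

>>> {"api": "carry_out", "payload": {
  "targets": [255, 0, 0, 0, -2, 255, 0, 0, 0, -2, 255, 0, 0, -0.1, -2, 255, 0, 0, 0, -2, 255, 0, 0, 0, -2, 255, 0, 0, 0, -2, 255, 0, 0, -0.1, -2, 255, 0, 0, 0, -2, 255, 0, 0, 0, -2, 255, 0, 0, 0, -2, 255, 0, 0, -0.1, -2, 255, 0, 0, 0, -2]
}}

```text
t: 9.8
eef_pos: [0.5894, 0.1091, 0.0551]
tool_rot: [0.001, 0.536, 0.845, 0.001]
contact_force: [4.9, 2.7, 3.6]
gripper_width: 0.41
grasp_force: 29.5
```

```bash
python3 st.py
```

```text
pos [0.5894 0.1091 0.055 ] yaw 115.23 F [5.3957 2.9265 4.3514] M [ 0.6869 -1.2242  0.0393] w 0.4112 g 29.4959 q7 0.5454 t 9.95 Mz [0.115, 0.04, 0.009, -0.007]
```

>>> {"api": "carry_out", "payload": {
  "targets": [255, 0.5, 0.3, 0, -1, 255, 0.5, 0.2, 0, -1, 255, 0, 0, -0.1, -1, 255, 0, 0, 0, -1, 255, 0, 0, 0, -1]
}}

```text
t: 10.5
eef_pos: [0.5897, 0.1092, 0.0549]
tool_rot: [0.001, 0.572, 0.82, 0.001]
contact_force: [2.9, 2.9, 5.6]
gripper_width: 0.412
grasp_force: 29.6
```

```bash
python3 st.py
```

```text
pos [0.5897 0.1092 0.0549] yaw 110.26 F [3.3048 2.6328 6.2869] M [ 0.5681 -0.854   0.0423] w 0.4108 g 29.652 q7 0.4767 t 10.65 Mz [0.064, 0.048, 0.004, 0.053]
```

>>> {"api": "carry_out", "payload": {
  "targets": [255, 0.3, 0.3, 0, -1, 255, 0, 0, 0, -1, 255, 0, 0, 0, -1, 255, 0, 0, -0.1, -1]
}}

```text
t: 11.1
eef_pos: [0.5899, 0.1093, 0.0548]
tool_rot: [0.001, 0.6, 0.8, 0.001]
contact_force: [3.4, 1.1, 7.3]
gripper_width: 0.414
grasp_force: 29.7
```

```bash
python3 st.py
```

```text
pos [0.5899 0.1093 0.0548] yaw 106.26 F [3.2372 1.6179 6.6189] M [ 0.4527 -0.8361  0.093 ] w 0.4113 g 29.7243 q7 0.4215 t 11.25 Mz [0.114, 0.117, 0.064, 0.077]
```

>>> {"api": "carry_out", "payload": {
  "targets": [255, 0.2, 0, 0, -1, 255, 0, 0, 0, -1, 255, 0, 0, 0, -1]
}}

```text
t: 11.6
eef_pos: [0.5901, 0.1094, 0.0548]
tool_rot: [0.0, 0.621, 0.784, 0.001]
contact_force: [3.1, 2.3, 6.3]
gripper_width: 0.413
grasp_force: 29.7
```

```bash
python3 st.py
```

```text
pos [0.5901 0.1093 0.0548] yaw 103.27 F [3.1321 2.0964 6.9142] M [ 0.4587 -0.8673  0.1056] w 0.4126 g 29.6951 q7 0.3804 t 11.75 Mz [0.169, 0.113, 0.044, 0.097]
```

>>> {"api": "carry_out", "payload": {
  "targets": [255, 0.2, 0.2, 0, -1, 255, 0, 0, 0, -1, 255, 0, 0, 0, -1]
}}

```text
t: 12.1
eef_pos: [0.5903, 0.1094, 0.0548]
tool_rot: [0.001, 0.641, 0.768, 0.001]
contact_force: [2.6, 1.5, 6.2]
gripper_width: 0.411
grasp_force: 29.7
```

```bash
sed -i 's/range(4)/range(8)/' st.py; python3 st.py
```

```text
pos [0.5903 0.1094 0.0548] yaw 100.3 F [3.0914 1.701  6.746 ] M [ 0.3462 -0.9047  0.1944] w 0.412 g 29.6745 q7 0.3392 t 12.45 Mz [0.249, 0.207, 0.209, 0.203, 0.136, 0.215, 0.145, 0.191]
```

>>> {"api": "carry_out", "payload": {
  "targets": [255, 0.2, 0, 0, -1, 255, 0, 0, 0, -1, 255, 0, 0, 0, -1]
}}

```text
t: 12.8
eef_pos: [0.5905, 0.1095, 0.0548]
tool_rot: [0.001, 0.661, 0.751, 0.001]
contact_force: [2.7, 1.9, 6.4]
gripper_width: 0.413
grasp_force: 29.6
```

```bash
python3 st.py
```

```text
pos [0.5905 0.1095 0.0548] yaw 97.31 F [2.7843 1.6782 6.3119] M [ 0.3414 -0.9189  0.2103] w 0.4116 g 29.6536 q7 0.2981 t 13.15 Mz [0.288, 0.242, 0.213, 0.193, 0.152, 0.221, 0.218, 0.156]
```

Screw a is seated, with about 0.2 N m above drag. I'll let go, rise, and travel over to b.

>>> {"api": "carry_out", "payload": {
  "targets": [0, 0, 0, 0, 0, 0, 0, 0, 0, 0, 0, 0, 0, 0, 0, 0, 0, 0, 0, 0, 0, 0, 0, 0, 0, 0, 0, 0, 30, 0, 0, 0, 0, 35, 0, 0, 0, 0, 35, 0, 0, -3.7, -13.7, 0, 8.5, 0, -3.7, -13.7, 0, 8.5, 0, -3.7, -13.7, 0, 8.5, 0, -3.7, -13.7, 0, 8.5, 0, -3.7, -13.7, 0, 8.5, 0, -3.7, -13.7, 0, 8.5, 0, -3.7, -13.7, 0, 8.5, 0, -3.7, -13.7, 0, 8.5, 0, -3.7, -13.7, 0, 0, 0, -3.7, -13.7, 0, 0, 0, 0, 0, 0, 0]
}}

```text
t: 15.1
eef_pos: [0.552, -0.0304, 0.1544]
tool_rot: [-0.0, 0.13, 0.991, -0.0]
contact_force: [0.6, -0.2, 0.3]
gripper_width: 0.999
grasp_force: 0.0
```

```bash
python3 st.py
python3 - <<'E'
from h import *
c=cam("wrist"); save(c,"w4.png"); print(proj(c,(.5536,-.0271,.088)),proj(c,(.5905,.108,.087)))
E
```

```text
pos [ 0.5527 -0.0276  0.1543] yaw 165.3 F [ 0.2014 -0.1613  0.0106] M [ 0.0191 -0.0003 -0.0088] w 0.9998 g 0.0 q7 1.4506 t 15.45 Mz [-0.023, -0.006, 0.004, -0.006, 0.005, -0.019, -0.013, -0.012]
[281.26769747 225.52831021] [476.14031017 227.42024499]
```

View pics/w4.png

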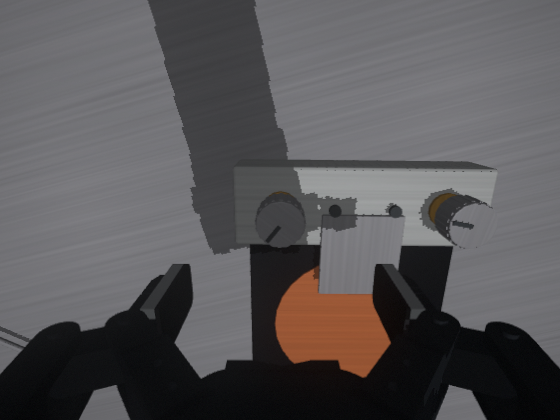

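Knob b's disc is centred at about (280,224), as predicted at (281,225). Knob a's mark now runs from (473,226) to (453,223), well turned. Going down on b.

>>> {"api": "carry_out", "payload": {
  "targets": [0, 0.7, 0, -24.5, 0, 0, 0, 0, -25, 0, 0, 0, 0, -25, 0, 0, 0, 0, -25, 0, 0, 0, 0, 0, 0, 140, 0, 0, 0, 0, 140, 0, 0, 0, 0, 140, 0, 0, 0, 0, 140, 0, 0, 0, 0, 255, 0, 0, 0, 0, 255, 0, 0, 0, 0, 255, 0, 0, 0, 0, 255, 0, 0, 0, 0, 255, 0, 0, 0, 0],
  "newtons": 30
}}

```text
t: 16.95
eef_pos: [0.5539, -0.0288, 0.0561]
tool_rot: [0.001, 0.128, 0.992, -0.0]
contact_force: [-1.4, -2.1, 7.7]
gripper_width: 0.41
grasp_force: 29.1
```

```bash
python3 st.py
python3 - <<'E'
from h import *
c=cam("scene")
E
```

```text
pos [ 0.5539 -0.0288  0.0561] yaw 165.32 F [-2.0413 -2.107   7.8184] M [-0.3859  0.4173  0.0403] w 0.4106 g 29.0629 q7 1.5266 t 17.3 Mz [0.022, 0.032, -0.006, 0.143, 0.049, 0.015, 0.01, 0.058]
```

>>> {"api": "carry_out", "payload": {
  "targets": [255, 0, 0, 0, -2, 255, 0, 0, 0, -2, 255, 0, 0, 0, -2, 255, 0, 0, -0.1, -2, 255, 0, 0, 0, -2, 255, 0, 0, 0, -2, 255, 0, 0, -0.1, -1, 255, 0, 0, 0, -1, 255, 0, 0, 0, -1]
}}

```text
t: 18.3
eef_pos: [0.554, -0.0287, 0.0559]
tool_rot: [0.001, 0.256, 0.967, 0.0]
contact_force: [-1.7, -1.9, 7.2]
gripper_width: 0.41
grasp_force: 29.2
```

```bash
python3 st.py
```

```text
pos [ 0.554  -0.0287  0.0559] yaw 150.3 F [-1.9808 -2.3219  7.7343] M [-4.012e-01  3.978e-01  2.000e-04] w 0.4112 g 29.1796 q7 1.3214 t 18.65 Mz [0.088, 0.018, -0.058, -0.019, -0.016, -0.044, -0.025, 0.058]
```

Free so far, at about 0.88 rad. On in small steps.

>>> {"api": "carry_out", "payload": {
  "targets": [255, 0, 0, 0, -1, 255, 0, 0, 0, -1, 255, 0, 0, 0, -1, 255, 0, 0, 0, -1]
}}

```text
t: 19.1
eef_pos: [0.554, -0.0287, 0.0559]
tool_rot: [0.001, 0.29, 0.957, 0.0]
contact_force: [-2.3, -1.7, 6.5]
gripper_width: 0.418
grasp_force: 29.2
```

```bash
python3 st.py
```

```text
pos [ 0.554  -0.0287  0.0558] yaw 146.31 F [-1.9039 -2.0698  7.2087] M [-3.995e-01  3.547e-01 -1.000e-04] w 0.4133 g 29.168 q7 1.2669 t 19.45 Mz [0.038, 0.016, 0.028, -0.043, 0.01, -0.024, -0.006, -0.019]
```

>>> {"api": "carry_out", "payload": {
  "targets": [255, 0, 0, 0, -1, 255, 0, 0, 0, -1, 255, 0, 0, 0, -1]
}}

```text
t: 19.8
eef_pos: [0.554, -0.0287, 0.0558]
tool_rot: [0.001, 0.315, 0.949, 0.0]
contact_force: [-2.2, -2.1, 6.8]
gripper_width: 0.414
grasp_force: 29.2
```

```bash
python3 st.py
```

```text
pos [ 0.554  -0.0287  0.0558] yaw 143.31 F [-1.9443 -2.1324  7.0982] M [-0.3544  0.3218  0.0603] w 0.4113 g 29.1703 q7 1.2262 t 20.15 Mz [0.127, 0.095, 0.085, 0.031, 0.024, 0.058, 0.007, 0.056]
```

>>> {"api": "carry_out", "payload": {
  "targets": [255, 0, 0, 0, -1, 255, 0, 0, 0, -1]
}}

```text
t: 20.4
eef_pos: [0.554, -0.0287, 0.0558]
tool_rot: [0.001, 0.331, 0.944, 0.0]
contact_force: [-1.9, -1.9, 6.6]
gripper_width: 0.413
grasp_force: 29.2
```

```bash
sed -i 's/range(8)/range(5)/' st.py; python3 st.py
```

```text
pos [ 0.554  -0.0287  0.0558] yaw 141.31 F [-1.9758 -2.0766  7.101 ] M [-0.3454  0.2746  0.1191] w 0.4128 g 29.1924 q7 1.1989 t 20.6 Mz [0.158, 0.145, 0.09, 0.109, 0.093]
```

b binds at about 1.0 rad, so I stop there and back it out anticlockwise.

>>> {"api": "carry_out", "payload": {
  "targets": [255, 0, 0, 0, 3, 255, 0, 0, 0, 3, 255, 0, 0, 0.1, 3, 255, 0, 0, 0, 3, 255, 0, 0, 0.1, 3, 255, 0, 0, 0, 3, 255, 0, 0, 0.1, 3, 255, 0, 0, 0, 3, 255, 0, 0, 0.1, 3, 255, 0, 0, 0, 3, 255, 0, 0, 0.1, 3, 255, 0, 0, 0, 3, 255, 0, 0, 0.1, 3, 255, 0, 0, 0, 3, 255, 0, 0, 0.1, 3, 255, 0, 0, 0, 3, 255, 0, 0, 0.1, 2, 255, 0, 0, 0, 2]
}}

```text
t: 22.45
eef_pos: [0.5538, -0.029, 0.0565]
tool_rot: [0.001, -0.116, 0.993, -0.0]
contact_force: [-2.7, -3.1, 5.7]
gripper_width: 0.416
grasp_force: 29.3
```

```bash
python3 st.py
```

```text
pos [ 0.5538 -0.0289  0.0565] yaw 193.37 F [-2.0218 -3.3862  5.7938] M [-0.4539  0.3698  0.0087] w 0.4125 g 29.2881 q7 1.9128 t 22.65 Mz [-0.075, -0.035, 0.069, 0.043, 0.042]
```

>>> {"api": "carry_out", "payload": {
  "targets": [255, 0, 0, 0, 1.5, 255, 0, 0, 0.1, 1.5, 255, 0, 0, 0, 1.5, 255, 0, 0, 0, 1.5]
}}

```text
t: 23.1
eef_pos: [0.5538, -0.029, 0.0566]
tool_rot: [0.001, -0.168, 0.986, -0.001]
contact_force: [-1.9, -2.2, 5.6]
gripper_width: 0.417
grasp_force: 29.3
```

```bash
python3 st.py
```

```text
pos [ 0.5538 -0.029   0.0566] yaw 199.35 F [-1.9259 -2.449   6.3167] M [-0.4736  0.3882 -0.0029] w 0.4127 g 29.3167 q7 1.9957 t 23.3 Mz [-0.09, -0.02, 0.061, 0.016, 0.019]
```

>>> {"api": "carry_out", "payload": {
  "targets": [255, 0, 0, 0, 1, 255, 0, 0, 0, 1, 255, 0, 0, 0, 1]
}}

```text
t: 23.65
eef_pos: [0.5538, -0.029, 0.0566]
tool_rot: [0.0, -0.194, 0.981, -0.001]
contact_force: [-3.1, -2.7, 6.6]
gripper_width: 0.412
grasp_force: 29.3
```

```bash
python3 st.py
```

```text
pos [ 0.5538 -0.029   0.0567] yaw 202.33 F [-1.8359 -2.4957  6.8074] M [-0.4856  0.421  -0.0082] w 0.4101 g 29.3446 q7 2.0372 t 23.85 Mz [-0.024, -0.035, 0.003, -0.016, 0.031]
```

>>> {"api": "carry_out", "payload": {
  "targets": [255, 0, 0, 0, 1, 255, 0, 0, 0, 1, 255, 0, 0, 0, 1]
}}

```text
t: 24.2
eef_pos: [0.5538, -0.029, 0.0567]
tool_rot: [0.001, -0.218, 0.976, -0.0]
contact_force: [-2.5, -3.2, 5.8]
gripper_width: 0.413
grasp_force: 29.4
```

```bash
python3 st.py
```

```text
pos [ 0.5539 -0.0291  0.0567] yaw 205.25 F [-1.7105 -2.814   5.5961] M [-0.4374  0.367  -0.4146] w 0.4136 g 29.3277 q7 2.0783 t 24.4 Mz [-0.846, -0.319, -0.315, -0.339, -0.254]
```

b is against its stop. I'll let go, rise, and move to a viewing position over both knobs.

>>> {"api": "carry_out", "payload": {
  "targets": [0, 0, 0, 0, 0, 0, 0, 0, 0, 0, 0, 0, 0, 0, 0, 0, 0, 0, 0, 0, 0, 0, 0, 0, 0, 0, 0, 0, 30, 0, 0, 0, 0, 30, 0, 0, 0, 0, 40, -8, 0, 0, 0, 40, -8, 0, 0, 10, 20, -8, 0, 0, 20, 15, -8, 0, 0, 20, 0, -7, 0, 0, 20, 0, 0, 0, 0, 0, 0, 0]
}}

```text
t: 25.85
eef_pos: [0.5532, 0.0458, 0.2304]
tool_rot: [-0.0, 0.116, 0.993, 0.001]
contact_force: [-0.4, 0.4, -0.1]
gripper_width: 0.999
grasp_force: 0.0
```

```bash
python3 st.py
python3 - <<'E'
from h import *
c=cam("wrist")
T=[proj(c,(.5536,-.0277,.0885)),proj(c,(.5905,.108,.087))]; print(T)
f=c["frame"][:,:,::-1]
L=[]
for u in T:
    x,y=np.round(u).astype(int); L.append(f[y-30:y+30,x-33:x+33]); print(x-33,y-30)
cv2.imwrite("pics/k5.png",cv2.resize(np.hstack(L),None,fx=6,fy=6,interpolation=cv2.INTER_CUBIC))
E
```

```text
pos [0.5532 0.0427 0.2304] yaw 166.47 F [-0.0249 -0.2959  0.1765] M [-0.0246  0.0119  0.0108] w 1.0 g 0.0 q7 1.2544 t 26.05 Mz [-0.005, 0.021, 0.039, 0.02, -0.021]
[array([212.24307428, 213.26578698]), array([358.13003403, 216.52855344])]
179 183
325 187
```

View pics/k5.png

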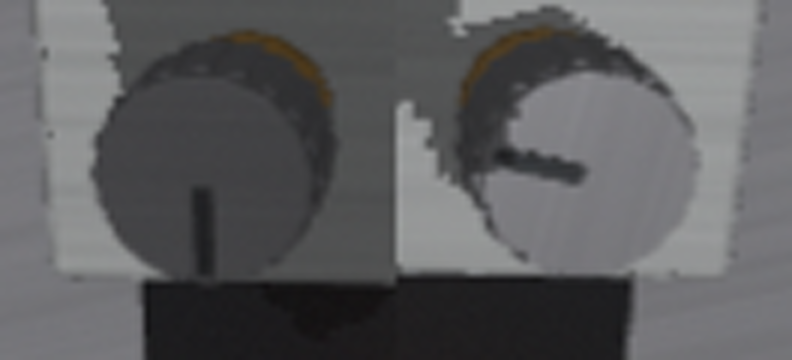

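Left, b: the mark runs (202,188)-(207,275), along the clamp's x. Right, a: the mark runs (583,177)-(497,155).

Run:
```python
from h import *
c=cam("wrist"); yaw=np.radians(-15.28)
for n,p,q,ox,oy,z in(("b",(202,188),(207,275),179,183,.0885),("a",(187,177),(101,155),325,187,.087)):
    P,Q=[plane(c,(ox+a/6,oy+b/6),z) for a,b in(p,q)]; d=Q-P; print(n,-(np.arctan2(d[1],d[0])-yaw))
```

```text
b -0.0160770820764205
a 1.801546010732286
```

```bash
python3 -c "
from station import bot
print(bot.hand_in())"
```

```text
the job is handed in; nothing more can be done
None
```

I ran screw a home until it was snug (about 0.2 N m above its drag) and let it go; screw b bound at about 1.0 rad, so I backed it out to its stop (torque there briefly read 0.85 N m, above the 0.3 limit), let it go and handed the job in without seeing the verdict.

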